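# Gauge a worn anode rod at the boiler bench

### The arm

A 7-joint arm with a two-finger parallel gripper is mounted at the origin on the work surface. World frame = base frame: x ahead of the robot, y to its left, z up, the work surface at z = 0. Lengths are in m, angles in rad, forces in N, time in s.
With the tool pointing down it reaches from about 0.4 to 0.9 m from the base axis. Payload 5.5 kg.
Tool frame: the origin (TCP) lies between the finger pads; the fingertips stand 8 mm ahead of it and the grasp point (between the pads) lies 11 mm behind it (finger_overhang is the distance from the TCP to the fingertips, in m); z points along the fingers, y is the line along which they close (so a half turn about z gives the same grasp; the last joint's range is limited). The gripper opens to 92 mm and grips with 3 to 60 N. Pads are 19 mm wide; open, the fingers measure 130 mm over their backs; the gripper's body (75 mm by 190 mm) begins 47 mm behind the grasp point.
Start: joints at [1.388, 0.501, -0.427, 1.55, 0.221, 1.138, -0.21], TCP at [0.28, -0.586, 0.235] pointing down, gripper open.
Joint ranges: [-2.88, 2.88], [-0.31, 2.03], [-1.54, 1.56], [0.2, 2.42], [-1.41, 4.55], [0.19, 2.02], [-2.57, 2.57]. Speed limits (rad/s): [2.57, 2.57, 3.14, 3.14, 3.14, 3.14, 3.14].

### API

Orientations are given as a 3x3 rotation matrix whose columns are the frame's x, y, z axes.
In Python, from station import * gives the robot as it stands.
- The arm moves only by the tool play_rows, never from a script. Its argument "rows" is a list of rows, each an object with "xyz": the shift along the world's x, y, z scaled (see below), a list of three; "twist": the turn about the world's z scaled (see below). In form: [{"xyz": [x, y, z], "twist": twist}, ...]. A call has 1 to 8 rows; each row is the pose to reach, as a shift and turn from the pose commanded when the call began; what a row does not reach only later rows make up. The controller multiplies each number of a shift by 0.2 m and each number of a turn by 120 degrees. A row lasts 1/8 s, in which the tool goes at most 62.5 mm and 10.7 degrees, less where a joint would pass 70% of its speed; a pose out of reach is approached as far as the arm can. A call with a number of a shift or a turn outside -1 to 1 is refused whole. A call with a gripper value outside its range is refused whole. "jaw" is the gripper command: -1 is shut, 1 is fully open, values between are in proportion, set as the call begins (left out, the last holds). The fingers move at their own pace and stop on an object; the grip force is fixed at half the most. Time passes only in rows, so rows that repeat a pose let the fingers close. It gives the time, the measured TCP pose, the force, the opening and the grip force at its end, in the units of the state.
- read_state(): the state, without advancing time (a new reading comes with each control period).
- camera(name): name is "scene" or "side" or "wrist"; returns the picture (420x560x3 uint8, red, green, blue); there is no depth.
- camera_model(name): a dict with "mtx" (3x3 intrinsics, pixels), "R" (3x3) and "t" (3): a world point X has camera coordinates R X + t; the wrist camera has in their place "hand_eye" (4x4, takes a point from camera to tool coordinates, whose origin is the TCP and whose axes are the flange's). Camera axes: x right, y down, z forward; pixel columns grow to the right and rows downward; lengths in m; the calibration is good to about 2 mm. A picture is of the moment at which its call begins: read the wrist's pose just before it. camera_model takes no time and is no camera call.
- sign_off(): hands the job in; it is judged then, once.
The state is a dict: "clock": time; "joint_pos": joint angles; "qd": joint speeds; "joint_efforts": joint torques, N m; "ee_pos": TCP position; "tcp_rot": TCP orientation; "ft_force": force on the tool from outside, world axes, zero at the start; "moment": the same for the moment, N m; "finger_gap": finger opening in m; "gripper_force": force on a finger pad.
Only numpy, scipy, OpenCV 4.12 (cv2) and the standard library are available. Lean on these libraries where they do the work, as an engineer would, in place of code of your own. Each camera call takes 0.05 s, during which the arm holds its last target. There are 200 camera calls.

### The job

Check how far the worn anode, the slimmer of the two rods in the rack, has wasted: draw it out by its tip, lay it down on the bench and let go, then take it again near its brass head and set it into the vee of the raised gauge, tip first and right up to the stop. Then lower the gauge head all the way down onto its collar so that the sprung foot rests on the rod, and leave it reading. Leave the other rod and the things lying about where they are, and do not knock the foot.

Things in the scene. Friction and masses are not known exactly. Their poses are not given: they have to be found in the camera images.
- worn_mid (a point): worn anode: dull-grey, shallowly pitted rod 18 mm in diameter, brass head; 200 mm overall, 0.2 kg. Point on its axis half-way along; y axis from head to tip: flat tip at +100 mm, plain rod from there to -80 mm, 26 mm round collar to -90, 32 mm hexagon to -100. Balances near -15 mm. Starts in one bay, head inside, about 95 mm of the tip end sticking out, some 4 degrees nose down
- worn_tip (a point): the centre of the worn anode's tip face; axes as for the rod
- worn_head (a point): the centre of the end face of the worn anode's brass head; axes as for the rod
- new_mid (a point): the new anode, to be left in the other bay: like the worn one but with a rod 26 mm in diameter; this point lies on its axis half-way along
- rack: low plywood rack fixed on the bench, 212 mm wide, 135 mm deep and 72 mm high, closed on top and behind, with two side-by-side bays (91 mm wide, 46 mm high, floor 20 mm above the bench) open at the front. Origin at bench level in the middle of the front (mouth) plane; its y axis points straight out of the mouths, its x axis along the front; the bay centres are at x = +53 and -53 mm
- gauge: bench drop gauge, fixed: base 15 mm thick, 110 mm wide; 140 mm long 90 degree vee block, 50 mm wide, top 45 mm above the bench. Origin at bench level under the foot; x along the vee from its mouth (x = -75 mm, base ends there too, at -78) to the stop plate (x = 65 mm, 57 mm high); 25 mm column at x = 100 mm, 228 mm high. The seated worn rod's axis is 39.7 mm above the bench
- vee_stop (a point): where the centre of the worn rod's tip lies when it is seated in the vee and touches the stop; axes as for the gauge
- vee_mouth (a point): point on the seated worn rod's axis at the mouth of the vee, 140 mm before the stop; axes as for the gauge
- gauge_knob (a point): centre of the upright black knob, 26 mm in diameter and 36 mm tall (flat top 18 mm above this point), on the arm of the gauge head, 45 mm behind the foot towards the column; press or hold it to move the head. The round gauge dial in front of it is 56 mm in diameter; its top cap ends 12 mm below this point and the arm under the knob 36 mm below it
- gauge_head (a joint): the gauge head's slide on the column: 0 fully raised, 0.075 m fully down on its collar. It stays where it is left; pushing it down takes about 5 N, up to 8 N with the foot on a rod, raising it about 15 N
- gauge_foot (a joint): the sprung foot's slide: 0 when it hangs free, grows as the foot is pushed up into the head (to 0.027 m at most, spring 1 to 3 N). With the head fully down it reads 0.008 on the worn rod seated in the vee, about 0.018 on a new one
- foot_face (a point): centre of the flat underside of the foot, a steel disc 12 mm in diameter under the dial; 40.7 mm above the bench when the head is fully down and no rod is under it, so about 95 to 116 mm above it at the start
- alarm_mid (a point): bystander: centre of a white plastic alarm box, 75 x 120 x 34 mm, lying on the bench
- bend_mid (a point): bystander: a 22 mm copper pipe bend with a brass nut, about 130 x 90 mm, lying on the bench; point near its middle
- wrench: bystander: steel wrench lying on the bench, its handle along x
Things that resemble listed ones, but are neither listed nor needed, are in the scene too. What is shaped like the part that bears worn_mid but purple or red is not meant.

How it is judged:
On the way, in this order (a step that is already met when the one before it is completed fails the run):
1. the worn anode has been drawn clear of the rack and lies on the bench, let go (y of worn_head in the frame of rack above 0 m and height (world z) of worn_mid below 0.03 m and contact force between the fingers and worn below 0.1 N and linear speed of worn below 0.03 m/s), for 0.2 s.
2. the worn anode lies in the vee with its tip at the stop, under the raised gauge (distance between worn_tip and vee_stop below 0.006 m and angle between the y axis of worn_mid and the x axis of gauge, either way round below 0.05 rad and value of joint gauge_head below 0.05 m), for 0.2 s.
At the end, for the whole second after the job is handed in: the worn anode lies at rest in the vee, its tip within 6 mm of the place where it touches the stop and its axis within 3 degrees of the vee's; the gauge head is down on its collar (within 2.5 mm) and the sprung foot rests on the rod, reading 6 to 10.5 mm (distance between worn_tip and vee_stop below 0.006 m and angle between the y axis of worn_mid and the x axis of gauge, either way round below 0.05 rad and value of joint gauge_head above 0.0725 m and value of joint gauge_foot between 0.006 and 0.0105 m and linear speed of worn below 0.01 m/s).
It fails at once if the new anode is moved more than 25 mm (distance of new_mid from where it was at the start of the episode above 0.025 m).
It fails at once if a bystander (alarm, pipe bend, wrench) is moved more than 30 mm (distance of any of alarm_mid, bend_mid, wrench from where it was at the start of the episode above 0.03 m).
It fails at once if the gauge foot is knocked or forced (over 15 N) (contact force between gauge_foot and anything else above 15 N).
It also fails if it takes over 72 s, if anything falls off the work surface, if the arm or the gripper's body presses on something with over 40 N, if the wrist force passes 120 N, or if a joint passes its speed limit or range.

## Working session

There is one attempt and no reset: what is moved stays moved. The work goes in short steps, Python scripts to look and compute and a tool call to move; the robot and the scene stay as the last step left them, time stands still between calls to the robot, and variables do not carry over. Pictures are saved under pics/ and viewed, at most 10 in all, crops included, and the job is handed in when it is done.

Besides the shell and the picture viewer there is one more tool, called after "Request:" by a JSON object that holds its "name" and its "arguments", one argument or row to a line. play_rows: Moves the arm, as the interface text tells. Shifts and turns lie within -1 to 1; 1 stands for 0.2 m of shift or 120 degrees of turn. Its arguments: {"type":"object","properties":{"rows":{"type":"array","items":{"type":"object","properties":{"xyz":{"type":"array","items":{"type":"number","minimum":-1,"maximum":1}},"twist":{"type":"number","minimum":-1,"maximum":1}}}},"jaw":{"type":"number"}},"required":["rows"]}

```bash
mkdir -p pics; ls
python3 - <<'E'
from station import *
import cv2,numpy as np
s=read_state();print(s)
for n in("scene","side","wrist"):
    im=camera(n);cv2.imwrite(f"pics/{n}0.png",im[:,:,::-1]);m=camera_model(n);print(n,{k:np.round(v,4).tolist() for k,v in m.items()})
E
```

```text
pics
{'clock': 0.0, 'joint_pos': array([ 1.38816228,  0.50186657, -0.42680808,  1.55143805,  0.22082315,
        1.13827926, -0.21027284]), 'qd': array([-0.00094308, -0.00040028, -0.00178726,  0.00080578,  0.00018536,
       -0.00061233,  0.00081235]), 'joint_efforts': array([-2.73246735e-05, -5.66599524e+01, -5.81583381e+00, -2.79116571e+01,
       -6.84439600e-02,  3.08158016e-02,  1.49686016e-04]), 'ee_pos': array([ 0.27996063, -0.58587228,  0.23367306]), 'tcp_rot': array([[ 9.02206430e-01,  4.31303790e-01, -7.73274005e-04],
       [ 4.31304479e-01, -9.02204704e-01,  1.76600510e-03],
       [ 6.40332497e-05, -1.92681770e-03, -9.99998142e-01]]), 'ft_force': array([-0.14239489, -0.31834315, -0.15730289]), 'moment': array([ 0.02122239, -0.0269291 , -0.02624587]), 'gripper_force': 0.0, 'finger_gap': 0.09189308589215184}
scene {'mtx': [[522.9633, 0.0, 278.3192], [0.0, 522.9633, 211.5485], [0.0, 0.0, 1.0]], 'R': [[0.1817, 0.9833, -0.0071], [0.851, -0.1609, -0.4999], [-0.4927, 0.0848, -0.8661]], 't': [-0.0075, -0.3433, 1.9414]}
side {'mtx': [[530.1778, 0.0, 280.9456], [0.0, 530.1778, 209.588], [0.0, 0.0, 1.0]], 'R': [[-0.9571, -0.2899, 0.0017], [-0.153, 0.5002, -0.8523], [0.2462, -0.816, -0.5231]], 't': [0.4253, 0.261, 1.5549]}
wrist {'mtx': [[308.6716, 0.0, 282.4688], [0.0, 308.6716, 207.856], [0.0, 0.0, 1.0]], 'hand_eye': [[0.0, -0.9515, -0.3075, 0.0832], [1.0, 0.0004, -0.0011, -0.0005], [0.0012, -0.3075, 0.9515, -0.1509], [0.0, 0.0, 0.0, 1.0]]}
```

View pics/scene0.png

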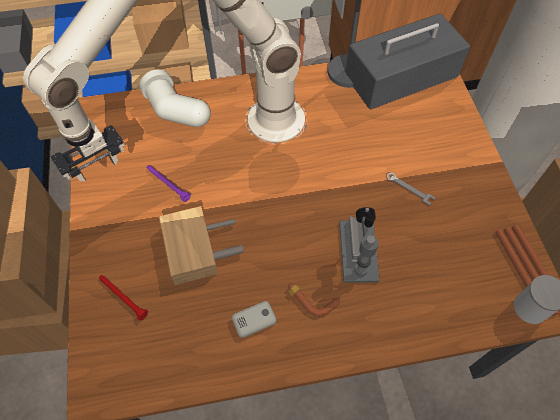

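View pics/side0.png

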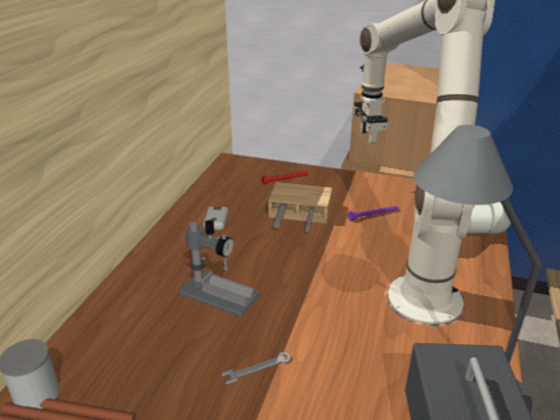

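The scene view shows the rack at about (188,245) with rods protruding at (222,226) and (228,252), and the gauge at (360,250). The side view has the rods at (280,215) and (309,218). The purple and red rods are decoys. I'll compare the two rods' widths in enlarged crops.

```bash
cat > h.py <<'E'
from station import *
import cv2,numpy as np
np.set_printoptions(precision=4,suppress=True)
def ray(n,uv,pose=None):
    m=camera_model(n);d=np.linalg.inv(m["mtx"])@[uv[0],uv[1],1.]
    if n=="wrist":
        H=np.array(m["hand_eye"]);R=pose["tcp_rot"]@H[:3,:3];o=pose["tcp_rot"]@H[:3,3]+pose["ee_pos"];return o,R@d
    R=np.array(m["R"]);return -R.T@m["t"],R.T@d
def onz(n,uv,z,pose=None):
    o,d=ray(n,uv,pose);return o+d*(z-o[2])/d[2]
def proj(n,X,pose=None):
    m=camera_model(n);X=np.asarray(X,float)
    if n=="wrist":
        H=np.array(m["hand_eye"]);c=H[:3,:3].T@(pose["tcp_rot"].T@(X-pose["ee_pos"])-H[:3,3])
    else: c=np.array(m["R"])@X+m["t"]
    p=np.array(m["mtx"])@c;return p[:2]/p[2]
def tri(a,b):
    (o,d),(p,e)=a,b
    s=np.linalg.lstsq(np.c_[d,-e],p-o,rcond=None)[0];x,y=o+s[0]*d,p+s[1]*e
    return (x+y)/2,np.linalg.norm(x-y)
E
python3 - <<'E'
from h import *
a=cv2.imread("pics/scene0.png");b=cv2.imread("pics/side0.png")
A=cv2.resize(a[195:295,150:250],None,fx=4,fy=4,interpolation=2);B=cv2.resize(b[170:240,250:350],None,fx=4,fy=4,interpolation=2)
C=cv2.resize(a[195:295,310:400],None,fx=3,fy=3,interpolation=2)
D=cv2.resize(b[200:320,170:270],None,fx=3,fy=3,interpolation=2)
o=np.zeros((600,800,3),np.uint8)
A=cv2.resize(a[195:295,150:250],(300,300),interpolation=2)
o[:300,:300]=A;o[:210,400:700]=cv2.resize(B,(300,210));o[300:600,:270]=C;o[240:600,400:700]=D
cv2.imwrite("pics/crop0.png",o)
E
```

```text
(no output)
```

View pics/crop0.png

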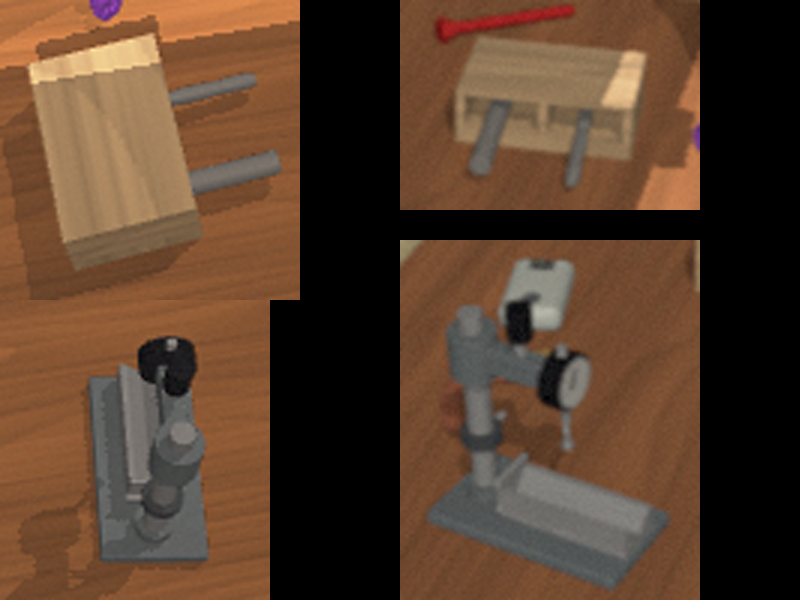

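Candidates for the worn anode: the rod with its tip at scene (234,222) / side (307,231) is visibly slimmer than the one at scene (242,250) / side (276,226). So the worn anode is the one nearer the robot. The purple rod (170,183) and red rod (122,297) are excluded by colour. The gauge column is on the far (+x) side and the vee mouth faces the robot.

Run:
```python
from h import *
S=lambda u,v:ray("scene",(u,v));D=lambda u,v:ray("side",(u,v))
print("tip",tri(S(234.3,221.9),D(307.3,231)))
for z in (.03,.036,.04):print(z,onz("scene",(234.3,221.9),z),onz("scene",(207,227.9),z+.006), onz("side",(307.3,231),z),onz("side",(311.5,207.5),z+.006))
# rack top corners, z=.072 : scene & side
for p in [(161,216),(201.5,207),(215.5,264.5),(174,275)]:print("rackS",onz("scene",p,.072))
for p in [(271,202),(328,210)]:print("rackside front top?",onz("side",p,.072))
print("base S",[onz("scene",p,.015) for p in[(340,221.3),(343.7,281.3),(379,280.7)]])
print("base D",[onz("side",p,.015) for p in[(179.3,292.3),(240,314.5),(259,292.3)]])
print("knob",tri(S(310+182/3,195+65/3),D(170+118/3,200+65/3)))
print("foot",onz("side",(170+168/3,200+210/3),.105))
```

```text
tip (array([ 0.4145, -0.2143,  0.02  ]), np.float64(0.0005921555578309544))
0.03 [ 0.4198 -0.2144  0.03  ] [ 0.4286 -0.3034  0.036 ] [ 0.4112 -0.1994  0.03  ] [ 0.4327 -0.3434  0.036 ]
0.036 [ 0.4231 -0.2144  0.036 ] [ 0.432 -0.303  0.042] [ 0.4091 -0.1907  0.036 ] [ 0.4304 -0.3337  0.042 ]
0.04 [ 0.4254 -0.2144  0.04  ] [ 0.4342 -0.3028  0.046 ] [ 0.4077 -0.1849  0.04  ] [ 0.429  -0.3273  0.046 ]
rackS [ 0.3791 -0.4395  0.072 ]
rackS [ 0.37   -0.3098  0.072 ]
rackS [ 0.5776 -0.2904  0.072 ]
rackS [ 0.5886 -0.4158  0.072 ]
rackside front top? [ 0.5662 -0.28    0.072 ]
rackside front top? [ 0.3606 -0.2861  0.072 ]
base S [array([0.4732, 0.1249, 0.015 ]), array([0.6793, 0.0857, 0.015 ]), array([0.6973, 0.1923, 0.015 ])]
base D [array([0.6949, 0.2009, 0.015 ]), array([0.4915, 0.2373, 0.015 ]), array([0.4714, 0.1328, 0.015 ])]
knob (array([0.5994, 0.158 , 0.2533]), np.float64(0.001925344158766959))
foot [0.5559 0.1686 0.105 ]
```

Request:
{"name": "play_rows", "arguments": {
  "rows": [
    {"xyz":[0.3,0.5,0],"twist":0.1},
    {"xyz":[0.69,1,0],"twist":0.2},
    {"xyz":[0.69,1,0],"twist":0.3},
    {"xyz":[0.69,1,0],"twist":0.4},
    {"xyz":[0.69,1,0],"twist":0.5},
    {"xyz":[0.69,1,0],"twist":0.575},
    {"xyz":[0.69,1,0],"twist":0.575}
  ],
  "jaw": 0
}}

```text
clock: 1.02
ee_pos: [0.4182, -0.3862, 0.2344]
tcp_rot: [[-0.083, 0.997, -0.0], [0.997, 0.083, 0.0], [0.001, -0.0, -1.0]]
ft_force: [0.1, -0.4, -0.5]
finger_gap: 0.0457
gripper_force: 0.0
```

Request:
{"name": "play_rows", "arguments": {
  "rows": [
    {"xyz":[0,0.3,0],"twist":0},
    {"xyz":[0,0.6,-0.1],"twist":0},
    {"xyz":[0,0.7,-0.2],"twist":0},
    {"xyz":[0,0.7,-0.2],"twist":0},
    {"xyz":[0,0.7,-0.2],"twist":0}
  ]
}}

```text
clock: 1.65
ee_pos: [0.4186, -0.2478, 0.1953]
tcp_rot: [[-0.078, 0.997, 0.001], [0.997, 0.078, -0.001], [-0.001, 0.001, -1.0]]
ft_force: [0.4, -1.2, 0.6]
finger_gap: 0.0455
gripper_force: 0.0
```

Run:
```python
from h import *
import pickle
s=read_state();im=camera("wrist");cv2.imwrite("pics/w1.png",im[:,:,::-1]);pickle.dump(s,open("w1.pkl","wb"));print(s["ee_pos"],s["tcp_rot"],s["joint_pos"],s["finger_gap"])
```

```text
[ 0.4186 -0.2478  0.1953] [[-0.0781  0.9969  0.0007]
 [ 0.9969  0.0781 -0.0007]
 [-0.0007  0.0006 -1.    ]] [ 1.1812  0.3243 -0.8219  1.9824  0.2908  0.9536  0.293 ] 0.04545426281564781
```

View pics/w1.png

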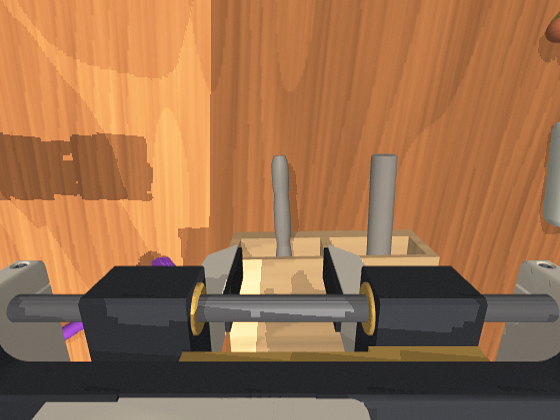

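The wrist view shows the slim worn rod, tip at (280,155) and running to (285,250) at the rack mouth. The thicker new rod is at (382,155). There is free space beyond the tips.

Run:
```python
from h import *
import pickle
s=pickle.load(open("w1.pkl","rb"))
for z in(.022,.03):print(onz("wrist",(280,157),z,s),onz("wrist",(283.5,225),z+.004,s))
print(proj("wrist",[.4186,-.2478,.022],s))
print("mouth floor edge z.02",onz("wrist",(283,256),.02,s))
```

```text
[ 0.4125 -0.2127  0.022 ] [ 0.422  -0.2868  0.026 ]
[ 0.4124 -0.2115  0.03  ] [ 0.4218 -0.2838  0.034 ]
[283.2007 189.8327]
mouth floor edge z.02 [ 0.4247 -0.3278  0.02  ]
```

Request:
{"name": "play_rows", "arguments": {
  "rows": [
    {"xyz":[-0.015,0.05,-0.2],"twist":0.02},
    {"xyz":[-0.015,0.05,-0.45],"twist":0.02},
    {"xyz":[-0.015,0.05,-0.7],"twist":0.02},
    {"xyz":[-0.015,0.05,-0.85],"twist":0.02},
    {"xyz":[-0.015,0.05,-0.91],"twist":0.02},
    {"xyz":[-0.015,0.05,-0.91],"twist":0.02},
    {"xyz":[-0.015,0.05,-0.91],"twist":0.02}
  ]
}}

```text
clock: 2.58
ee_pos: [0.4164, -0.2374, 0.014]
tcp_rot: [[-0.12, 0.993, 0.002], [0.993, 0.12, -0.001], [-0.002, 0.002, -1.0]]
ft_force: [0.8, 0.2, -0.2]
finger_gap: 0.0461
gripper_force: 0.0
```

Request:
{"name": "play_rows", "arguments": {
  "rows": [
    {"xyz":[0,0,0]},
    {"xyz":[0,0,0]},
    {"xyz":[0,0,0]},
    {"xyz":[0,0,0]},
    {"xyz":[0,0,0]},
    {"xyz":[0,0,0]}
  ],
  "jaw": -1
}}

```text
$.rows[0]: bad value
```

Request:
{"name": "play_rows", "arguments": {
  "rows": [
    {"xyz":[0,0,0],"twist":0},
    {"xyz":[0,0,0],"twist":0},
    {"xyz":[0,0,0],"twist":0},
    {"xyz":[0,0,0],"twist":0},
    {"xyz":[0,0,0],"twist":0},
    {"xyz":[0,0,0],"twist":0}
  ],
  "jaw": -1
}}

```text
clock: 3.32
ee_pos: [0.4154, -0.2366, 0.0128]
tcp_rot: [[-0.121, 0.993, 0.0], [0.993, 0.121, -0.0], [-0.0, 0.0, -1.0]]
ft_force: [0.7, 0.3, 0.7]
finger_gap: 0.017
gripper_force: 30.0
```

Request:
{"name": "play_rows", "arguments": {
  "rows": [
    {"xyz":[0,0,0.03],"twist":0},
    {"xyz":[-0.02,0.15,0.04],"twist":0},
    {"xyz":[-0.04,0.3,0.05],"twist":0},
    {"xyz":[-0.055,0.45,0.06],"twist":0},
    {"xyz":[-0.07,0.6,0.06],"twist":0},
    {"xyz":[-0.09,0.75,0.06],"twist":0},
    {"xyz":[-0.09,0.9,0.06],"twist":0},
    {"xyz":[-0.05,0.95,0.06],"twist":0}
  ]
}}

```text
clock: 4.32
ee_pos: [0.4046, -0.0447, 0.0248]
tcp_rot: [[-0.124, 0.992, -0.001], [0.992, 0.124, 0.0], [0.0, -0.001, -1.0]]
ft_force: [0.0, -0.3, -2.2]
finger_gap: 0.0168
gripper_force: 30.0
```

Request:
{"name": "play_rows", "arguments": {
  "rows": [
    {"xyz":[0.1,0,0],"twist":0},
    {"xyz":[0.2,0,-0.04],"twist":0},
    {"xyz":[0.2,0,-0.075],"twist":0},
    {"xyz":[0.2,0,-0.075],"twist":0},
    {"xyz":[0.2,0,-0.075],"twist":0}
  ]
}}

```text
clock: 4.95
ee_pos: [0.4441, -0.0467, 0.0096]
tcp_rot: [[-0.121, 0.993, -0.001], [0.993, 0.121, -0.0], [0.0, -0.001, -1.0]]
ft_force: [-0.9, -0.2, -1.8]
finger_gap: 0.0169
gripper_force: 30.0
```

Run:
```python
from h import *
s=read_state();print(s["ee_pos"],s["finger_gap"],s["ft_force"])
a=camera("side");b=camera("scene")
o=np.zeros((600,800,3),np.uint8)
o[:450,:400]=cv2.resize(a[150:330,180:340],(400,450),interpolation=2)
o[:450,400:]=cv2.resize(b[150:330,150:310],(400,450),interpolation=2)
cv2.imwrite("pics/c2.png",o[:450,:,::-1])
```

```text
[ 0.4441 -0.0467  0.0096] 0.0169243122723692 [-0.9383 -0.2156 -1.7946]
```

View pics/c2.png

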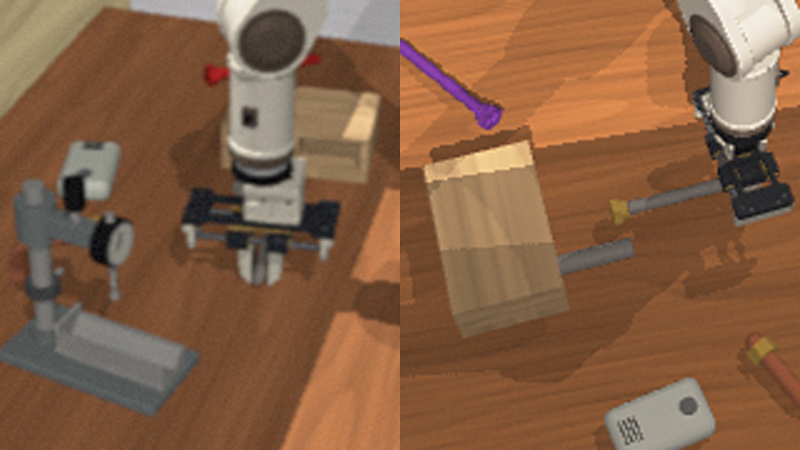

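The rod is out, with its brass head at crop (620,210), about 30 mm clear of the mouth, and the new rod hasn't moved. Next I release, rise, and back off to look.

Request:
{"name": "play_rows", "arguments": {
  "rows": [
    {"xyz":[0,0,0],"twist":0},
    {"xyz":[0,0,0],"twist":0},
    {"xyz":[0,0,0],"twist":0},
    {"xyz":[0,0,0.2],"twist":0},
    {"xyz":[0,-0.2,0.5],"twist":0},
    {"xyz":[0,-0.5,0.8],"twist":0},
    {"xyz":[0,-0.8,0.95],"twist":0},
    {"xyz":[0,-0.85,0.95],"twist":0}
  ],
  "jaw": 0
}}

```text
clock: 6.05
ee_pos: [0.4457, -0.2193, 0.202]
tcp_rot: [[-0.119, 0.993, 0.002], [0.993, 0.119, -0.002], [-0.003, 0.002, -1.0]]
ft_force: [1.4, -0.3, -0.1]
finger_gap: 0.0461
gripper_force: 0.0
```

Request:
{"name": "play_rows", "arguments": {
  "rows": [
    {"xyz":[0,0,0],"twist":0},
    {"xyz":[0,0,0],"twist":0}
  ]
}}

```text
clock: 6.3
ee_pos: [0.4449, -0.2157, 0.1993]
tcp_rot: [[-0.121, 0.993, -0.001], [0.993, 0.121, 0.001], [0.001, -0.001, -1.0]]
ft_force: [0.1, -0.2, 0.2]
finger_gap: 0.0455
gripper_force: 0.0
```

Run:
```python
from h import *
import pickle
s=read_state();im=camera("wrist");cv2.imwrite("pics/w2.png",im[:,:,::-1]);pickle.dump(s,open("w2.pkl","wb"));print(s["ee_pos"],s["tcp_rot"],s["joint_pos"],s["finger_gap"])
```

```text
[ 0.4449 -0.2157  0.1993] [[-0.121   0.9926 -0.0007]
 [ 0.9926  0.121   0.0007]
 [ 0.0008 -0.0006 -1.    ]] [ 1.0949  0.3364 -0.8239  1.9592  0.2971  0.9711  0.2498] 0.04550226120313704
```

View pics/w2.png

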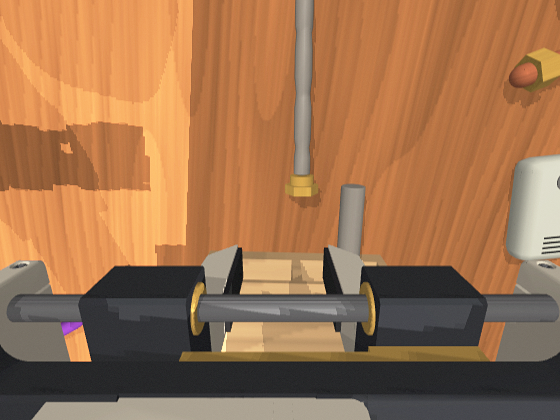

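The rod lies on the bench: the collar/rod junction is at (302,176), the head end at (302,195), and the shaft runs up to (304,10). It is let go and clear of the rack.

Run:
```python
from h import *
import pickle
s=pickle.load(open("w2.pkl","rb"))
a=onz("wrist",(302.5,177),.022,s);b=onz("wrist",(304.2,20),.018,s);print(a,b)
d=(b-a)[:2];d/=np.linalg.norm(d);print("yaw",np.degrees(np.arctan2(d[1],d[0])), "grasp",a[:2]+d*.02)
print("tool y yaw",np.degrees(np.arctan2(s["tcp_rot"][1,1],s["tcp_rot"][0,1])))
```

```text
[ 0.4638 -0.1996  0.022 ] [ 0.4445 -0.0506  0.018 ]
yaw 97.38351305166732 grasp [ 0.4612 -0.1798]
tool y yaw 6.951327621944445
```

Request:
{"name": "play_rows", "arguments": {
  "rows": [
    {"xyz":[0.08,0.18,-0.25],"twist":0},
    {"xyz":[0.08,0.18,-0.5],"twist":0},
    {"xyz":[0.08,0.18,-0.75],"twist":0},
    {"xyz":[0.08,0.18,-0.88],"twist":0},
    {"xyz":[0.08,0.18,-0.94],"twist":0},
    {"xyz":[0.08,0.18,-0.94],"twist":0},
    {"xyz":[0.08,0.18,-0.94],"twist":0}
  ]
}}

```text
clock: 7.22
ee_pos: [0.4623, -0.1804, 0.0128]
tcp_rot: [[-0.121, 0.993, 0.002], [0.993, 0.121, -0.001], [-0.001, 0.002, -1.0]]
ft_force: [-0.2, -0.6, -0.4]
finger_gap: 0.0459
gripper_force: 0.0
```

Request:
{"name": "play_rows", "arguments": {
  "rows": [
    {"xyz":[0,0,0],"twist":0},
    {"xyz":[0,0,0],"twist":0},
    {"xyz":[0,0,0],"twist":0},
    {"xyz":[0,0,0],"twist":0},
    {"xyz":[0,0,0],"twist":0}
  ],
  "jaw": -1
}}

```text
clock: 7.85
ee_pos: [0.4614, -0.1807, 0.012]
tcp_rot: [[-0.121, 0.993, 0.0], [0.993, 0.121, -0.0], [-0.0, 0.0, -1.0]]
ft_force: [-0.4, -0.2, 4.3]
finger_gap: 0.0171
gripper_force: 30.0
```

Request:
{"name": "play_rows", "arguments": {
  "rows": [
    {"xyz":[0,0,0.1],"twist":0},
    {"xyz":[0,0,0.25],"twist":0},
    {"xyz":[0,0,0.4],"twist":0},
    {"xyz":[0,0,0.5],"twist":0},
    {"xyz":[0,0,0.5],"twist":0},
    {"xyz":[0,0,0.5],"twist":0}
  ]
}}

```text
clock: 8.6
ee_pos: [0.4606, -0.1805, 0.1111]
tcp_rot: [[-0.121, 0.993, -0.001], [0.993, 0.121, 0.0], [0.0, -0.001, -1.0]]
ft_force: [-0.6, -0.6, -1.5]
finger_gap: 0.0172
gripper_force: 30.0
```

Request:
{"name": "play_rows", "arguments": {
  "rows": [
    {"xyz":[-0.05,0.2,0],"twist":0},
    {"xyz":[-0.1,0.45,0],"twist":-0.08},
    {"xyz":[-0.15,0.7,0],"twist":-0.16},
    {"xyz":[-0.2,0.9,0],"twist":-0.24},
    {"xyz":[-0.2,0.9,0],"twist":-0.32},
    {"xyz":[-0.2,0.9,0],"twist":-0.4},
    {"xyz":[-0.2,0.9,0],"twist":-0.48},
    {"xyz":[-0.2,0.9,0],"twist":-0.56}
  ]
}}

```text
clock: 9.6
ee_pos: [0.4201, -0.0003, 0.1106]
tcp_rot: [[0.871, 0.492, -0.003], [0.492, -0.871, 0.0], [-0.002, -0.002, -1.0]]
ft_force: [0.8, 0.2, -1.2]
finger_gap: 0.0171
gripper_force: 30.0
```

Request:
{"name": "play_rows", "arguments": {
  "rows": [
    {"xyz":[0,0,0],"twist":-0.08},
    {"xyz":[0,0,0],"twist":-0.16},
    {"xyz":[0,0,0],"twist":-0.24},
    {"xyz":[0,0,0],"twist":-0.32},
    {"xyz":[0,0,0],"twist":-0.34},
    {"xyz":[0,0,0],"twist":-0.34},
    {"xyz":[0,0,0],"twist":-0.34}
  ]
}}

```text
clock: 10.48
ee_pos: [0.4207, -0.0004, 0.1111]
tcp_rot: [[0.982, -0.191, -0.001], [-0.191, -0.982, 0.0], [-0.001, 0.0, -1.0]]
ft_force: [0.2, 0.0, -2.3]
finger_gap: 0.0172
gripper_force: 30.0
```

Run:
```python
from h import *
import pickle
s=read_state();im=camera("wrist");a=camera("side");cv2.imwrite("pics/sd3.png",a[:,:,::-1]);pickle.dump(s,open("w3.pkl","wb"));print(s["ee_pos"],s["tcp_rot"],s["joint_pos"],s["finger_gap"])
cv2.imwrite("pics/w3.png",im[:,:,::-1])
o=np.zeros((420,800,3),np.uint8);o[:,:500]=im[:,:500];o[:,500:]=cv2.resize(a[150:360,180:330],(300,420),interpolation=2);cv2.imwrite("pics/c3.png",o[:,:,::-1])
```

```text
[ 0.4207 -0.0004  0.1111] [[ 0.9817 -0.1907 -0.0014]
 [-0.1907 -0.9817  0.0002]
 [-0.0014  0.0001 -1.    ]] [ 0.3239  0.2841 -0.4332  2.2032  0.1857  0.6892 -2.0007] 0.017151183989042716
```

View pics/c3.png

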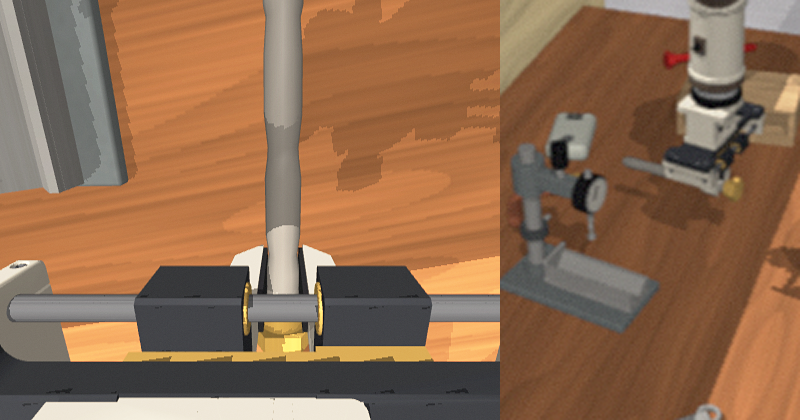

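The rod is held level with its tip away from the gripper. The gauge base edge runs from (127,183) to (97,0) in the wrist view, which gives the gauge yaw and corner.

Run:
```python
from h import *
import pickle
s=pickle.load(open("w3.pkl","rb"))
a=onz("wrist",(127,182),.015,s);b=onz("wrist",(97.5,2),.015,s);d=(b-a)[:2]/np.linalg.norm((b-a)[:2]);print(a,b,"yaw",np.degrees(np.arctan2(d[1],d[0])))
n=np.array([-d[1],d[0]]);o=a[:2]+.078*d+.055*n;print("origin",o)
print("origin proj wrist z.015",proj("wrist",[*o,.015],s))
print("rod yaw", [onz("wrist",p,.118,s) for p in((284,240),(283,20))])
```

```text
[0.4697 0.1201 0.015 ] [0.5948 0.0964 0.015 ] yaw -10.744486238164415
origin [0.5565 0.1596]
origin proj wrist z.015 [35.9978 79.497 ]
rod yaw [array([ 0.4394, -0.0046,  0.118 ]), array([ 0.5358, -0.0227,  0.118 ])]
```

Request:
{"name": "play_rows", "arguments": {
  "rows": [
    {"xyz":[0,0,-0.15],"twist":0},
    {"xyz":[0,0,-0.3],"twist":0},
    {"xyz":[0,0,-0.42],"twist":0},
    {"xyz":[0,0,-0.48],"twist":0},
    {"xyz":[0,0,-0.495],"twist":0},
    {"xyz":[0,0,-0.495],"twist":0},
    {"xyz":[0,0,-0.495],"twist":0}
  ]
}}

```text
clock: 11.45
ee_pos: [0.422, -0.0005, 0.0135]
tcp_rot: [[0.981, -0.192, 0.002], [-0.192, -0.981, -0.0], [0.002, -0.0, -1.0]]
ft_force: [-1.0, -0.9, -0.7]
finger_gap: 0.0172
gripper_force: 30.0
```

Request:
{"name": "play_rows", "arguments": {
  "rows": [
    {"xyz":[0,0,0],"twist":0},
    {"xyz":[0,0,0],"twist":0},
    {"xyz":[0,0,0],"twist":0},
    {"xyz":[0,0,0.2],"twist":0},
    {"xyz":[0,0,0.5],"twist":0},
    {"xyz":[-0.1,0.2,0.8],"twist":0},
    {"xyz":[-0.1,0.5,0.95],"twist":0},
    {"xyz":[-0.1,0.75,0.95],"twist":0}
  ],
  "jaw": 0
}}

```text
clock: 12.45
ee_pos: [0.4029, 0.1494, 0.2054]
tcp_rot: [[0.981, -0.195, 0.006], [-0.195, -0.981, -0.0], [0.006, -0.001, -1.0]]
ft_force: [1.7, -0.9, -0.5]
finger_gap: 0.0457
gripper_force: 0.0
```

Request:
{"name": "play_rows", "arguments": {
  "rows": [
    {"xyz":[0,0,0],"twist":0},
    {"xyz":[0,0,0],"twist":0}
  ]
}}

```text
clock: 12.7
ee_pos: [0.4008, 0.1481, 0.2023]
tcp_rot: [[0.982, -0.191, -0.001], [-0.191, -0.982, -0.001], [-0.001, 0.001, -1.0]]
ft_force: [0.0, -0.2, 0.7]
finger_gap: 0.0457
gripper_force: 0.0
```

Run:
```python
from h import *
import pickle
s=read_state();im=camera("wrist");pickle.dump(s,open("w4.pkl","wb"));print(s["ee_pos"],s["tcp_rot"],s["joint_pos"],s["finger_gap"])
cv2.imwrite("pics/w4.png",im[:,:,::-1])
```

```text
[0.4008 0.1481 0.2023] [[ 0.9816 -0.1909 -0.0007]
 [-0.1909 -0.9816 -0.0008]
 [-0.0006  0.0009 -1.    ]] [ 0.1575  0.1506 -0.617   2.1075  0.1102  0.9149 -2.2846] 0.0456599510507088
```

View pics/w4.png

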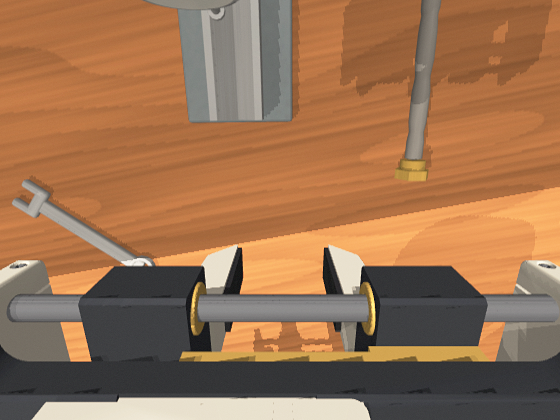

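The gauge from above: base mouth corners at (190,121) and (292,121), vee lips at (209,118) and (264,118), foot at (217,13). The rod lies at right, collar junction (412,161), shaft up to (429,10). The wrench is at the left.

Run:
```python
from h import *
import pickle
s=pickle.load(open("w4.pkl","rb"))
im=cv2.imread("pics/w4.png")
for r in(40,80,110):print(r,[ (c,im[r,c].tolist()) for c in range(180,300,4)] if r==80 else "")
w=lambda u,v,z:onz("wrist",(u,v),z,s)
for p,z in(((189.5,122),.015),((292,122),.015),((189.5,122),0),((292,122),0),((209,117),.045),((264,117),.045),((204,30),.045),((262.5,30),.045),((217,13),.1)):print(p,z,w(*p,z))
a=w(412,161,.022);b=w(429,10,.018);d=(b-a)[:2];d/=np.linalg.norm(d);print(a,"rod yaw",np.degrees(np.arctan2(d[1],d[0])),"grasp",a[:2]+.02*d)
g=cv2.Canny(im,40,100)
for r in(20,40,60,80,100,112):print(r,np.where(g[r,175:305])[0]+175)
```

```text
40 
80 [(180, [69, 118, 188]), (184, [77, 109, 157]), (188, [130, 134, 130]), (192, [129, 134, 127]), (196, [130, 134, 128]), (200, [132, 136, 130]), (204, [133, 134, 131]), (208, [166, 174, 179]), (212, [167, 175, 179]), (216, [113, 118, 121]), (220, [126, 131, 134]), (224, [124, 130, 134]), (228, [129, 134, 137]), (232, [124, 130, 134]), (236, [137, 142, 146]), (240, [147, 153, 158]), (244, [145, 154, 158]), (248, [148, 156, 160]), (252, [144, 153, 156]), (256, [168, 177, 180]), (260, [156, 164, 169]), (264, [109, 111, 108]), (268, [110, 114, 109]), (272, [109, 112, 109]), (276, [108, 110, 108]), (280, [111, 114, 109]), (284, [128, 133, 129]), (288, [133, 134, 131]), (292, [62, 93, 135]), (296, [59, 102, 160])]
110 
(189.5, 122) 0.015 [0.487  0.2315 0.015 ]
(292, 122) 0.015 [0.4664 0.1253 0.015 ]
(189.5, 122) 0 [0.4872 0.2359 0.    ]
(292, 122) 0 [0.4656 0.1249 0.    ]
(209, 117) 0.045 [0.4875 0.2031 0.045 ]
(264, 117) 0.045 [0.4774 0.1514 0.045 ]
(204, 30) 0.045 [0.5598 0.1881 0.045 ]
(262.5, 30) 0.045 [0.5499 0.1373 0.045 ]
(217, 13) 0.1 [0.5546 0.1661 0.1   ]
[0.4023 0.0061 0.022 ] rod yaw -10.696541859690022 grasp [0.4219 0.0024]
20 [178 201 209 220 221 233 251 259 261 279 291 298]
40 [180 203 211 234 251 259 278 292 299]
60 [182 205 212 235 252 260 262 279 292 298]
80 [184 206 214 236 253 260 280 292 299]
100 [186 208 215 237 254 261 279 291 298]
112 [188 209 216 238 254 261 270 291 298]
```

Run:
```python
from h import *
import pickle
s=pickle.load(open("w4.pkl","rb"))
w=lambda u,v,z:onz("wrist",(u,v),z,s)
for z,p,q in((.027,(238.3,112),(234.3,40)),(.045,(235.3,112),(231.3,40)),(.015,(189.5+51,121),None)):
    a=w(*p,z)
    if q is None: print(a);continue
    b=w(*q,z);d=(b-a)[:2]/np.linalg.norm((b-a)[:2]);print(a,b,np.degrees(np.arctan2(d[1],d[0])))
# origin
yaw=np.radians(-10.7);u=np.array([np.cos(yaw),np.sin(yaw)]);n=np.array([-u[1],u[0]])
for P in(np.array([.4864,.1773]),):pass
for p,z,gx in(((238.3,118.5),.027,-.075),((235.5,118.5),.045,-.075),((240.5,122),.015,-.078)):
    o=w(*p,z)[:2]-gx*u;print("origin",o)
```

```text
[0.4868 0.177  0.027 ] [0.5507 0.1655 0.027 ] -10.201419693488122
[0.4871 0.1773 0.045 ] [0.5475 0.1663 0.045 ] -10.373208066558286
[0.4777 0.1784 0.015 ]
origin [0.5544 0.1645]
origin [0.555  0.1646]
origin [0.5534 0.1642]
```

Request:
{"name": "play_rows", "arguments": {
  "rows": [
    {"xyz":[0.05,-0.25,0],"twist":0.05},
    {"xyz":[0.1,-0.5,0],"twist":0.13},
    {"xyz":[0.1,-0.74,0],"twist":0.21},
    {"xyz":[0.1,-0.74,0],"twist":0.29},
    {"xyz":[0.1,-0.74,0],"twist":0.37},
    {"xyz":[0.1,-0.74,0],"twist":0.45},
    {"xyz":[0.1,-0.74,0],"twist":0.53},
    {"xyz":[0.1,-0.74,0],"twist":0.61}
  ]
}}

```text
clock: 13.75
ee_pos: [0.4204, -0.0013, 0.2019]
tcp_rot: [[0.465, 0.885, -0.002], [0.885, -0.465, -0.0], [-0.001, -0.001, -1.0]]
ft_force: [-0.7, -0.7, 0.7]
finger_gap: 0.0459
gripper_force: 0.0
```

Request:
{"name": "play_rows", "arguments": {
  "rows": [
    {"xyz":[0,0,0],"twist":0.08},
    {"xyz":[0,0,0],"twist":0.16},
    {"xyz":[0,0,0],"twist":0.24},
    {"xyz":[0,0,0],"twist":0.32},
    {"xyz":[0,0,0],"twist":0.4},
    {"xyz":[0,0,0],"twist":0.48},
    {"xyz":[0,0,0],"twist":0.56},
    {"xyz":[0,0,0],"twist":0.64}
  ]
}}

```text
clock: 14.75
ee_pos: [0.4204, -0.0013, 0.2019]
tcp_rot: [[-0.756, 0.655, -0.002], [0.655, 0.756, -0.0], [0.001, -0.001, -1.0]]
ft_force: [-0.2, 0.5, -0.2]
finger_gap: 0.0459
gripper_force: 0.0
```

Request:
{"name": "play_rows", "arguments": {
  "rows": [
    {"xyz":[0,0,0],"twist":0.08},
    {"xyz":[0,0,0],"twist":0.16},
    {"xyz":[0,0,0],"twist":0.24},
    {"xyz":[0,0,0],"twist":0.25},
    {"xyz":[0,0,0],"twist":0.25},
    {"xyz":[0,0,0],"twist":0.25}
  ]
}}

```text
clock: 15.5
ee_pos: [0.4212, 0.0002, 0.2025]
tcp_rot: [[-0.981, 0.194, -0.0], [0.194, 0.981, -0.0], [0.0, -0.0, -1.0]]
ft_force: [-0.4, 0.2, -0.3]
finger_gap: 0.046
gripper_force: 0.0
```

Request:
{"name": "play_rows", "arguments": {
  "rows": [
    {"xyz":[0,0.005,-0.25],"twist":0},
    {"xyz":[0,0.005,-0.5],"twist":0},
    {"xyz":[0,0.005,-0.75],"twist":0},
    {"xyz":[0,0.005,-0.88],"twist":0},
    {"xyz":[0,0.005,-0.95],"twist":0},
    {"xyz":[0,0.005,-0.95],"twist":0},
    {"xyz":[0,0.005,-0.95],"twist":0}
  ]
}}

```text
clock: 16.38
ee_pos: [0.4223, 0.0016, 0.0135]
tcp_rot: [[-0.981, 0.192, 0.002], [0.192, 0.981, -0.0], [-0.002, 0.0, -1.0]]
ft_force: [0.4, -0.4, 0.8]
finger_gap: 0.0458
gripper_force: 0.0
```

Request:
{"name": "play_rows", "arguments": {
  "rows": [
    {"xyz":[0,0,0],"twist":0},
    {"xyz":[0,0,0],"twist":0},
    {"xyz":[0,0,0],"twist":0},
    {"xyz":[0,0,0],"twist":0},
    {"xyz":[0,0,0],"twist":0}
  ],
  "jaw": -1
}}

```text
clock: 17.0
ee_pos: [0.4215, 0.0013, 0.0128]
tcp_rot: [[-0.981, 0.192, 0.0], [0.192, 0.981, -0.0], [-0.0, -0.0, -1.0]]
ft_force: [-0.5, -0.8, 4.5]
finger_gap: 0.0171
gripper_force: 30.0
```

Request:
{"name": "play_rows", "arguments": {
  "rows": [
    {"xyz":[0,0,0.1],"twist":0},
    {"xyz":[0,0,0.25],"twist":0.007},
    {"xyz":[0,0,0.35],"twist":0.007},
    {"xyz":[0,0,0.35],"twist":0.007},
    {"xyz":[0,0,0.35],"twist":0.007}
  ]
}}

```text
clock: 17.62
ee_pos: [0.4206, 0.0013, 0.0819]
tcp_rot: [[-0.984, 0.178, -0.001], [0.178, 0.984, 0.0], [0.001, -0.0, -1.0]]
ft_force: [-1.3, -0.5, -1.7]
finger_gap: 0.017
gripper_force: 30.0
```

Run:
```python
from h import *
s=read_state();print(s["ee_pos"],s["tcp_rot"][:,1],s["finger_gap"])
a=camera("side");b=camera("scene");cv2.imwrite("pics/sd5.png",a[:,:,::-1]);cv2.imwrite("pics/sc5.png",b[:,:,::-1])
yaw=np.radians(-10.4);u=np.array([np.cos(yaw),np.sin(yaw)]);o=np.array([.5545,.165])
print("final grasp",o-.095*u,"pre",o-.185*u)
# expected tip and junction projection if rod level
tip=s["ee_pos"]+np.r_[.16*u,.003]
hd=s["ee_pos"]-np.r_[.02*u,-.003]
# brass blob in scene & side
for n,im in(("side",a),("scene",b)):
    h=cv2.cvtColor(im,cv2.COLOR_RGB2HSV);m=((h[...,0]>18)&(h[...,0]<32)&(h[...,1]>110)&(h[...,2]>80)).astype(np.uint8)
    k,l,st,c=cv2.connectedComponentsWithStats(m)
    print(n,"tip",proj(n,tip),"collar",proj(n,hd),[(c[i],st[i,4]) for i in range(1,k) if st[i,4]>15])
```

```text
[0.4206 0.0013 0.0819] [ 0.1777  0.9841 -0.0002] 0.017024443565630105
final grasp [0.4611 0.1821] pre [0.3725 0.1984]
side tip [243.0402 236.9667] collar [294.24   252.4751] [(array([295.9242, 252.5606]), np.int32(66))]
scene tip [301.4329 248.1461] collar [300.1188 197.3784] [(array([294.1364, 289.5303]), np.int32(66))]
```

Request:
{"name": "play_rows", "arguments": {
  "rows": [
    {"xyz":[-0.2,0.05,-0.05],"twist":0},
    {"xyz":[-0.28,0.25,-0.08],"twist":0},
    {"xyz":[-0.28,0.5,-0.08],"twist":0},
    {"xyz":[-0.26,0.75,-0.08],"twist":0},
    {"xyz":[-0.24,0.92,-0.08],"twist":0},
    {"xyz":[-0.24,0.985,-0.08],"twist":0},
    {"xyz":[-0.24,0.985,-0.08],"twist":0},
    {"xyz":[-0.24,0.985,-0.08],"twist":0}
  ]
}}

```text
clock: 18.73
ee_pos: [0.3728, 0.1966, 0.066]
tcp_rot: [[-0.984, 0.179, -0.001], [0.179, 0.984, -0.002], [0.001, -0.002, -1.0]]
ft_force: [0.0, 0.2, -1.4]
finger_gap: 0.0174
gripper_force: 30.0
```

Run:
```python
from h import *
s=read_state();print(s["ee_pos"],s["tcp_rot"][:,1],s["finger_gap"],s["joint_pos"])
a=camera("side");b=camera("scene")
o=np.zeros((420,800,3),np.uint8)
o[:,:400]=cv2.resize(a[210:336,170:290],(400,420),interpolation=2);o[:,400:]=cv2.resize(b[170:296,290:410],(400,420),interpolation=2)
cv2.imwrite("pics/c6.png",o[:,:,::-1])
yaw=np.radians(-10.4);u=np.array([np.cos(yaw),np.sin(yaw)])
tip=s["ee_pos"]+np.r_[.16*u,.003]
p=proj("side",tip);q=proj("scene",tip);print("tip side",p,"in crop",(p-[170,210])*[400/120,420/126],"scene crop",(q-[290,170])*[400/120,420/126]+[400,0])
```

```text
[0.3728 0.1966 0.066 ] [ 0.1788  0.9839 -0.002 ] 0.017390504931299997 [ 0.079   0.4481 -0.7272  2.2172  0.5016  0.6437  0.3799]
tip side [235.1665 281.4571] in crop [217.2217 238.1902] scene crop [631.215  187.9545]
```

View pics/c6.png

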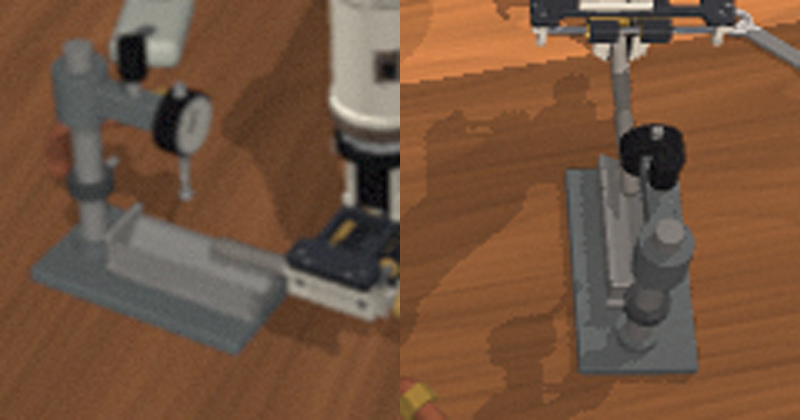

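Side view: rod tip at (212,248) is above the vee, slightly nose-down. Scene view: the rod lines up with the vee, and the foot at (185,195) is well clear. Next: lower, then slide in.

Request:
{"name": "play_rows", "arguments": {
  "rows": [
    {"xyz":[0,0.009,-0.06],"twist":0},
    {"xyz":[0,0.009,-0.105],"twist":0},
    {"xyz":[0.08,-0.006,-0.105],"twist":0},
    {"xyz":[0.16,-0.02,-0.105],"twist":0},
    {"xyz":[0.24,-0.035,-0.105],"twist":0},
    {"xyz":[0.32,-0.05,-0.105],"twist":0},
    {"xyz":[0.38,-0.061,-0.105],"twist":0},
    {"xyz":[0.38,-0.061,-0.105],"twist":0}
  ]
}}

```text
clock: 19.82
ee_pos: [0.4505, 0.1861, 0.0456]
tcp_rot: [[-0.984, 0.179, 0.001], [0.179, 0.984, 0.0], [-0.0, 0.001, -1.0]]
ft_force: [-0.3, 0.5, -0.9]
finger_gap: 0.0171
gripper_force: 30.0
```

Request:
{"name": "play_rows", "arguments": {
  "rows": [
    {"xyz":[0,-0.008,-0.015],"twist":0},
    {"xyz":[0,-0.008,-0.03],"twist":0},
    {"xyz":[0,-0.008,-0.03],"twist":0},
    {"xyz":[0,-0.008,-0.03],"twist":0}
  ]
}}

```text
clock: 20.32
ee_pos: [0.4488, 0.1849, 0.0396]
tcp_rot: [[-0.984, 0.177, -0.0], [0.177, 0.984, -0.0], [0.0, -0.0, -1.0]]
ft_force: [-0.2, 0.2, -0.2]
finger_gap: 0.017
gripper_force: 30.0
```

Request:
{"name": "play_rows", "arguments": {
  "rows": [
    {"xyz":[0.02,-0.004,0],"twist":0},
    {"xyz":[0.04,-0.008,0],"twist":0},
    {"xyz":[0.05,-0.01,0],"twist":0},
    {"xyz":[0.05,-0.01,0],"twist":0}
  ]
}}

```text
clock: 20.82
ee_pos: [0.4594, 0.1827, 0.0395]
tcp_rot: [[-0.984, 0.178, -0.0], [0.178, 0.984, 0.0], [0.0, 0.0, -1.0]]
ft_force: [-0.7, 0.7, -0.1]
finger_gap: 0.0171
gripper_force: 30.0
```

Request:
{"name": "play_rows", "arguments": {
  "rows": [
    {"xyz":[0.01,-0.002,0],"twist":0},
    {"xyz":[0.02,-0.004,0],"twist":0},
    {"xyz":[0.02,-0.004,0],"twist":0}
  ]
}}

```text
clock: 21.2
ee_pos: [0.4596, 0.1821, 0.0386]
tcp_rot: [[-0.984, 0.176, -0.006], [0.176, 0.984, -0.001], [0.006, -0.002, -1.0]]
ft_force: [-8.1, 2.7, 0.2]
finger_gap: 0.0171
gripper_force: 30.0
```

Request:
{"name": "play_rows", "arguments": {
  "rows": [
    {"xyz":[0.01,-0.002,0],"twist":0},
    {"xyz":[0.02,-0.004,0],"twist":0},
    {"xyz":[0.02,-0.004,0],"twist":0}
  ]
}}

```text
clock: 21.58
ee_pos: [0.4599, 0.1822, 0.038]
tcp_rot: [[-0.985, 0.174, -0.011], [0.174, 0.985, -0.001], [0.011, -0.003, -1.0]]
ft_force: [-15.8, 4.1, 3.5]
finger_gap: 0.0174
gripper_force: 30.0
```

Request:
{"name": "play_rows", "arguments": {
  "rows": [
    {"xyz":[-0.02,0.004,0],"twist":0},
    {"xyz":[-0.03,0.006,0],"twist":0},
    {"xyz":[-0.03,0.006,0],"twist":0}
  ]
}}

```text
clock: 21.95
ee_pos: [0.4597, 0.1823, 0.0392]
tcp_rot: [[-0.984, 0.177, -0.003], [0.177, 0.984, -0.001], [0.002, -0.001, -1.0]]
ft_force: [-6.0, 2.6, -2.5]
finger_gap: 0.0172
gripper_force: 30.0
```

Request:
{"name": "play_rows", "arguments": {
  "rows": [
    {"xyz":[0,0,0],"twist":0},
    {"xyz":[0,0,0],"twist":0},
    {"xyz":[0,0,0],"twist":0},
    {"xyz":[0,0,0.1],"twist":0},
    {"xyz":[0,0,0.25],"twist":0},
    {"xyz":[-0.05,0,0.5],"twist":0},
    {"xyz":[-0.1,0,0.75],"twist":0},
    {"xyz":[-0.1,0,1.0],"twist":0}
  ],
  "jaw": -0.3
}}

```text
clock: 22.95
ee_pos: [0.4403, 0.1827, 0.2423]
tcp_rot: [[-0.984, 0.176, 0.001], [0.176, 0.984, -0.001], [-0.001, -0.0, -1.0]]
ft_force: [1.3, -0.2, -0.1]
finger_gap: 0.0319
gripper_force: 0.0
```

Run:
```python
from h import *
s=read_state();print(s["ee_pos"],s["tcp_rot"][:,1],s["finger_gap"],s["ft_force"])
a=camera("side");b=camera("scene")
o=np.zeros((420,800,3),np.uint8)
o[:,:400]=cv2.resize(a[210:336,170:290],(400,420),interpolation=2);o[:,400:]=cv2.resize(b[170:296,290:410],(400,420),interpolation=2)
cv2.imwrite("pics/c7.png",o[:,:,::-1])
yaw=np.radians(-10.4);u=np.array([np.cos(yaw),np.sin(yaw)]);g=np.array([.5545,.165])
for n,c,off in(("side",[170,210],0),("scene",[290,170],400)):
  for l,x,z in(("tip",.065,.0397),("junc",-.115,.0397),("head",-.135,.0397),("mouth",-.075,.0487),("knobtop",.045,.271)):
    print(n,l,((proj(n,[*(g+x*u),z])-c)*10/3+[off,0]).round())
```

```text
[0.4403 0.1827 0.2423] [ 0.1758  0.9844 -0.0004] 0.03185534692909335 [ 1.3358 -0.2466 -0.0907]
side tip [131. 235.]
side junc [309. 298.]
side head [330. 305.]
side mouth [268. 275.]
side knobtop [132.  20.]
scene tip [637. 288.]
scene junc [622. 121.]
scene head [620. 103.]
scene mouth [626. 152.]
scene knobtop [671. 145.]
```

View pics/c7.png

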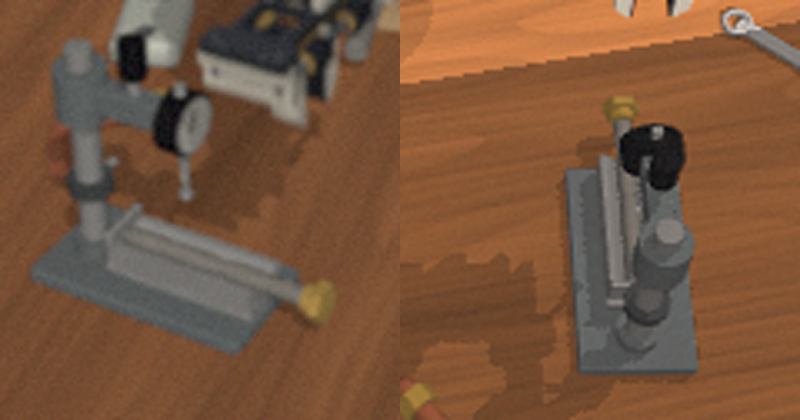

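The rod is seated: head at side (318,300), tip at the stop (125,230), centred in the vee. The knob centre is at side crop (131,58) and scene crop (665,168). I'll re-triangulate it before pressing.

Run:
```python
from h import *
S=lambda u,v:ray("scene",(290+(u-400)*.3,170+v*.3));D=lambda u,v:ray("side",(170+u*.3,210+v*.3))
print("knob",tri(S(664,168),D(131,58)))
yaw=np.radians(-10.4);u=np.array([np.cos(yaw),np.sin(yaw)]);k=np.array([.5545,.165])+.045*u
for z in(.2,.22,.235,.25):
  print(z,k,(proj("side",[*k,z])-[170,210])*10/3,(proj("scene",[*k,z])-[290,170])*10/3+[400,0])
print("foot dn",[(z,((proj("side",[.5545,.165,z])-[170,210])*10/3).round()) for z in(.095,.105,.116)])
```

```text
knob (array([0.6008, 0.1568, 0.2339]), np.float64(0.003283982748318023))
0.2 [0.5988 0.1569] [137.8741  91.7663] [659.1186 186.6393]
0.22 [0.5988 0.1569] [136.2513  71.7896] [662.4642 175.3437]
0.235 [0.5988 0.1569] [135.0188  56.6182] [665.0257 166.6957]
0.25 [0.5988 0.1569] [133.7729  41.2818] [667.6333 157.892 ]
foot dn [(0.095, array([190., 207.])), (0.105, array([190., 198.])), (0.116, array([189., 187.]))]
```

Request:
{"name": "play_rows", "arguments": {
  "rows": [
    {"xyz":[0,0,0.2],"twist":0},
    {"xyz":[0,0,0.3],"twist":0},
    {"xyz":[0.2,-0.03,0.3],"twist":0},
    {"xyz":[0.4,-0.06,0.3],"twist":0},
    {"xyz":[0.6,-0.1,0.3],"twist":0},
    {"xyz":[0.8,-0.13,0.3],"twist":0},
    {"xyz":[0.8,-0.13,0.3],"twist":0},
    {"xyz":[0.8,-0.13,0.3],"twist":0}
  ],
  "jaw": -1
}}

```text
clock: 24.05
ee_pos: [0.6002, 0.157, 0.2995]
tcp_rot: [[-0.984, 0.176, -0.001], [0.176, 0.984, 0.001], [0.001, 0.0, -1.0]]
ft_force: [-0.3, 0.7, 1.0]
finger_gap: 0.0001
gripper_force: 0.0
```

Request:
{"name": "play_rows", "arguments": {
  "rows": [
    {"xyz":[0,0,-0.05],"twist":0},
    {"xyz":[0,0,-0.1],"twist":0},
    {"xyz":[0,0,-0.14],"twist":0},
    {"xyz":[0,0,-0.18],"twist":0},
    {"xyz":[0,0,-0.22],"twist":0},
    {"xyz":[0,0,-0.24],"twist":0}
  ]
}}

```text
clock: 24.8
ee_pos: [0.6012, 0.1563, 0.2515]
tcp_rot: [[-0.984, 0.177, -0.0], [0.177, 0.984, -0.0], [0.0, -0.0, -1.0]]
ft_force: [-2.5, -1.5, 5.6]
finger_gap: 0.0006
gripper_force: 2.3
```

Request:
{"name": "play_rows", "arguments": {
  "rows": [
    {"xyz":[0,0,-0.03],"twist":0},
    {"xyz":[0,0,-0.06],"twist":0},
    {"xyz":[0,0,-0.09],"twist":0},
    {"xyz":[0,0,-0.12],"twist":0},
    {"xyz":[0,0,-0.15],"twist":0},
    {"xyz":[0,0,-0.18],"twist":0},
    {"xyz":[0,0,-0.2],"twist":0},
    {"xyz":[0,0,-0.2],"twist":0}
  ]
}}

```text
clock: 25.8
ee_pos: [0.6013, 0.1564, 0.2112]
tcp_rot: [[-0.984, 0.177, -0.0], [0.177, 0.984, 0.0], [0.0, 0.0, -1.0]]
ft_force: [-0.6, -0.2, -0.1]
finger_gap: 0.0003
gripper_force: 0.0
```

Request:
{"name": "play_rows", "arguments": {
  "rows": [
    {"xyz":[0,0,-0.02],"twist":0},
    {"xyz":[0,0,-0.04],"twist":0},
    {"xyz":[0,0,-0.06],"twist":0},
    {"xyz":[0,0,-0.06],"twist":0}
  ]
}}

```text
clock: 26.3
ee_pos: [0.6015, 0.1564, 0.1992]
tcp_rot: [[-0.984, 0.177, 0.0], [0.177, 0.984, 0.0], [-0.0, 0.0, -1.0]]
ft_force: [0.8, -0.3, 0.4]
finger_gap: 0.0001
gripper_force: 0.5
```

```bash
cat > dial.py <<'E'
from h import *
a=camera("side");r=cv2.imread("pics/side0.png")[:,:,::-1]
t=np.ascontiguousarray(r[234:262,214:236]);m=cv2.matchTemplate(np.ascontiguousarray(a[225:320,205:250]),t,cv2.TM_CCOEFF_NORMED)
_,v,_,l=cv2.minMaxLoc(m);d=np.array(l)+[205,225]-[214,234];print("score",v,"shift px",d)
P=[.54,.167,.2]
for h in(.02,.04,.05,.06,.065,.075):print(h,proj("side",[P[0],P[1],P[2]-h])-proj("side",P))
E
python3 dial.py
```

```text
score 0.9440824389457703 shift px [ 1 17]
0.02 [0.3551 5.9603]
0.04 [ 0.7052 11.8357]
0.05 [ 0.8783 14.742 ]
0.06 [ 1.0502 17.6279]
0.065 [ 1.1358 19.0631]
0.075 [ 1.3059 21.9185]
```

The head has followed down about 58 mm. I'll keep pressing until the collar reacts.

Request:
{"name": "play_rows", "arguments": {
  "rows": [
    {"xyz":[0,0,-0.015],"twist":0},
    {"xyz":[0,0,-0.03],"twist":0},
    {"xyz":[0,0,-0.03],"twist":0}
  ]
}}

```text
clock: 26.72
ee_pos: [0.6014, 0.1564, 0.1937]
tcp_rot: [[-0.984, 0.177, 0.0], [0.177, 0.984, 0.0], [-0.0, 0.0, -1.0]]
ft_force: [-0.2, -0.2, 3.9]
finger_gap: 0.0005
gripper_force: 1.6
```

Request:
{"name": "play_rows", "arguments": {
  "rows": [
    {"xyz":[0,0,-0.015],"twist":0},
    {"xyz":[0,0,-0.03],"twist":0},
    {"xyz":[0,0,-0.03],"twist":0}
  ]
}}

```text
clock: 27.1
ee_pos: [0.6016, 0.1565, 0.1931]
tcp_rot: [[-0.984, 0.178, 0.003], [0.178, 0.984, -0.002], [-0.003, -0.002, -1.0]]
ft_force: [-13.2, -6.1, 36.8]
finger_gap: 0.0003
gripper_force: 18.2
```

The hard stop is reached at TCP z 0.193 (force 37 N). I'll back off and retreat straight up.

Request:
{"name": "play_rows", "arguments": {
  "rows": [
    {"xyz":[0,0,0.03],"twist":0},
    {"xyz":[0,0,0.1],"twist":0},
    {"xyz":[0,0,0.3],"twist":0},
    {"xyz":[0,0,0.55],"twist":0},
    {"xyz":[0,0,0.6],"twist":0},
    {"xyz":[0,0,0.6],"twist":0},
    {"xyz":[0,0,0.6],"twist":0}
  ]
}}

```text
clock: 27.98
ee_pos: [0.6005, 0.1557, 0.3058]
tcp_rot: [[-0.984, 0.177, -0.003], [0.177, 0.984, -0.001], [0.003, -0.001, -1.0]]
ft_force: [0.8, 0.2, -0.1]
finger_gap: 0.0006
gripper_force: 0.0
```

```bash
python3 dial.py
python3 - <<'E'
from h import *
for n in("side",):
    im=camera(n);cv2.imwrite("pics/end.png",im[:,:,::-1])
    h=cv2.cvtColor(im,cv2.COLOR_RGB2HSV);m=((h[...,0]>18)&(h[...,0]<32)&(h[...,1]>110)&(h[...,2]>80)).astype(np.uint8)
    k,l,st,c=cv2.connectedComponentsWithStats(m)
    print(n,[(c[i],st[i,4]) for i in range(1,k) if st[i,4]>15])
# head before: c7
E
python3 - <<'E'
import cv2,numpy as np
im=cv2.imread("pics/c7.png")[:,:400];im=cv2.resize(im,(120,126),interpolation=cv2.INTER_AREA)
h=cv2.cvtColor(im,cv2.COLOR_BGR2HSV);m=((h[...,0]>18)&(h[...,0]<32)&(h[...,1]>110)&(h[...,2]>80)).astype(np.uint8)
k,l,st,c=cv2.connectedComponentsWithStats(m);print([(c[i]+[170,210],st[i,4]) for i in range(1,k) if st[i,4]>15])
E
```

```text
score 0.9390754103660583 shift px [ 1 19]
0.02 [0.3551 5.9603]
0.04 [ 0.7052 11.8357]
0.05 [ 0.8783 14.742 ]
0.06 [ 1.0502 17.6279]
0.065 [ 1.1358 19.0631]
0.075 [ 1.3059 21.9185]
side [(array([192.0455, 178.7273]), np.int32(22)), (array([217.4667, 241.8222]), np.int32(45)), (array([264.8171, 299.939 ]), np.int32(82))]
[(array([264.84705882, 300.07058824]), np.int32(85))]
```

```bash
python3 -c "
from station import *
print(sign_off())"
```

```text
the job is handed in; nothing more can be done
None
```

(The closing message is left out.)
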